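# Shut the specimen case and hold its locking pin through both tabs

### The job

Shut the lid of the grey specimen case, then take the red-handled locking pin out of the rack and pass it from above through the hole in the lid's tab and on through the hole in the case's tab below. Finish while still holding the pin upright there, so that a colleague can clip it from underneath: its tip stands out below the lower tab, its collar hovers about 1 cm above the upper tab, and it is not jammed sideways. Leave everything else where it is.

Things in the scene. Friction and masses are not known exactly. Their poses are not given: they have to be found in the camera images.
- case: grey open specimen case of colour-capped tubes, fixed; 160 (x) x 220 (y) x 115 mm high; origin under its centre, z up, front faces its -x. A brass tab 40 x 40 x 12 mm juts level from the middle of the front, its top 87 mm above the bench, with a 13 mm through hole 102 mm in front of the case's centre
- lid (a joint): angle of the case's blue lid, rad: 0 shut, grows as its front edge rises; the stiff hinge keeps it wherever it is left, about 5 N on its top near the front shuts it. A flat plate 164 (hinge to front) x 226 x 12 mm, no knob; shut, its top is 127 mm above the bench and its tab's hole stands straight above the case's, with 28 mm of air between the tabs
- lid_hinge (a point): the middle of the lid's hinge, at the underside of the lid along the case's far (+x) top edge; 115 mm above the bench. Axes turn with the lid: -x runs along the lid to its front, z out of its top; when shut they match the case's
- upper_hole (a point): centre of the mouth of the 13 mm through hole in the lid's brass tab (40 x 40 x 12 mm, at the middle of the lid's front, flush with the lid; hole 182 mm from the hinge axis), level with the tab's top face; axes turn with the lid
- lower_hole (a point): centre of the mouth of the hole in the case's tab, level with that tab's top face, 87 mm above the bench; z up
- rack: pale grey rack fixed to the bench, 190 (x) x 60 (y) x 100 mm high, with three 15 mm holes in a row along its x, 55 mm apart, the middle one at its centre; origin under its centre. It holds the pin, the tube and the marker, in any order
- pin: locking pin, about 80 g, hanging by its collar in a rack hole: steel shaft 10 mm thick, 85 mm long (last 8 mm tapering to 5 mm) below a dark round collar 26 mm wide, 4 mm thick; on the collar a red grip 18 x 18 mm square, 40 mm tall. Origin on the axis at the collar's underside (100 mm above the bench in the rack), z up, x and y square to the grip's sides
- pin_tip (a point): the lower end of the pin's shaft, 85 mm below the body's origin; axes as the pin's
- tube: capped sample tube, not to be moved: white cap 22 mm wide and 22 mm tall above the rack; hangs upright by its wider top in a hole of the rack; origin on its axis level with the rack's top face, z up
- marker: black-capped marker pen, not to be moved: 20 mm wide flange, cap 13 mm wide, 40 mm tall above the rack; hangs upright by its wider top in a hole of the rack; origin on its axis level with the rack's top face, z up
- bottle: amber bottle, 64 mm wide, 160 mm tall, standing on the bench, not to be moved; origin under its centre
- jar: white jar with an orange lid, 66 mm wide, 80 mm tall, standing on the bench, not to be moved; origin under its centre
- cup: yellow open cup, 64 mm wide, 60 mm tall, standing on the bench, not to be moved; origin under its centre
- dish: low covered glass dish with a red disc on top, 58 mm wide, 13 mm tall, lying on the bench, not to be moved; origin under its centre
Not all that is in view belongs to the job. There is more than one size of the pin; the job needs the smaller.

How it is judged (in metres and radians):
On the way, in this order (a step that is already met when the one before it is completed fails the run):
1. the lid is shut (value of joint lid below 0.04 rad), for 0.2 s.
2. the pin's tip has passed down through the upper tab of the shut lid (value of joint lid below 0.04 rad and horizontal distance between pin_tip and lower_hole below 0.008 m and z of pin_tip in the frame of upper_hole below -0.014 m).
At the end, for the whole second after the job is handed in: Lid shut (within 0.04 rad); pin still, upright within 0.12 rad, within 8 mm of both hole axes, tip at least 6 mm below the lower tab, collar at least 4 mm above the upper tab, gripped by the fingers (over 2 N) and pressing on case and lid with under 12 N (value of joint lid below 0.04 rad and horizontal distance between pin_tip and lower_hole below 0.008 m and horizontal distance between pin and upper_hole below 0.008 m and z of pin_tip in the frame of lower_hole below -0.018 m and z of pin in the frame of upper_hole above 0.004 m and angle between pin's own z axis and vertical below 0.12 rad and contact force between pin and the fingers above 2 N and contact force between pin and case below 12 N and linear speed of pin below 0.02 m/s); the arm keeps its last pose, push and grip.
It fails at once if a bystander was moved more than 40 mm (distance of any of tube, marker, bottle, jar, cup, dish from where it was at the start of the episode above 0.04 m).
It also fails if it takes over 58 s, if anything falls off the work surface, if the arm or the gripper's body presses on something with over 40 N, if the wrist force passes 120 N, or if a joint passes its speed limit or range.

### The arm

A 6-joint arm with a two-finger parallel gripper is mounted at the origin on the work surface. World frame = base frame: x ahead of the robot, y to its left, z up, the work surface at z = 0. Lengths are in m, angles in degrees, forces in N, time in s.
With the tool pointing down it reaches from about 0.3 to 0.75 m from the base axis. Payload 8.5 kg.
Tool frame: the origin (TCP) lies at the very end of the fingers, on their centre line; the grasp point (between the pads) lies 19 mm behind it; z points along the fingers, y is the line along which they close (so a half turn about z gives the same grasp; the last joint's range is limited). The gripper opens to 85 mm and grips with 20 to 120 N. Pads are 22 mm wide; open, the fingers measure 114 mm over their backs; the gripper's body (76 mm by 85 mm) begins 54 mm behind the grasp point. The pads swing forward as they close: fully open they stand 13 mm farther back than shut.
Start: joints at [52.695, 21.807, 74.336, -0, 83.858, -12.336], TCP at [0.232, 0.499, 0.231] pointing down, gripper open.
Joint ranges: [-178.18, 178.18], [-50.72, 133.34], [12.68, 142.11], [-81.47, 261.47], [9.98, 163.14], [-165.26, 165.26]. Speed limits (degrees/s): [136.94, 136.94, 180, 180, 180, 180].

### API

Orientations are given as a 3x3 rotation matrix whose columns are the frame's x, y, z axes.
In Python, from rig import env, optics, spotter gives the robot as it stands.
- The arm moves only by the shell command python3 -m crank 'ROWS' [FORCE]. ROWS is JSON, one flat list of numbers, 5 for each row, row after row: the finger opening in cm, from 0 to 8.54, then the shift along the tool's x, y, z in cm, then the turn about the tool's z in rad. A call has exactly 8 rows; each row shifts and turns the commanded pose from where the row before left it, along the tool's axes as they then stand; what a row does not reach is not made up. A row lasts 1/12 s, in which the tool goes at most 41.7 mm and 7.16 degrees, less where a joint would pass 70% of its speed; a pose out of reach is approached as far as the arm can. A call is refused whole if a number of a shift passes 4.17 or a number of a turn 0.125, either way. A call with a gripper value outside its range is refused whole. The fingers move at their own pace and stop on an object; FORCE is the grip in N (left out, the last holds). Time passes only in rows, so rows that do not move let the fingers close, or fill a call up. It gives the time, the measured TCP pose, the force, the opening and the grip force at its end, in the units of the state.
- env.observe(): the state, without advancing time (a new reading comes with each control period).
- optics.get_image(name): name is "scene" or "top"; returns a dict with "color" (480x640x3 uint8, red, green, blue), "intrinsics" (3x3 intrinsics, pixels), "distortion" ([k1, k2, p1, p2, k3] as OpenCV has them; the pictures are not rectified), "pose" (4x4, takes a point from camera to world coordinates). Camera axes: x right, y up, looking along -z (the intrinsics and any distortion apply to the point x, -y, -z); pixel columns grow to the right and rows downward; lengths in m; the calibration is good to about 2 mm. A picture is of the moment at which its call begins. There is no depth.
- env.close_job(): hands the job in; it is judged then, once.
Trained networks look in a picture, given as the dict that the camera call returned (one of the last four; its "shot" number tells which), for a name from the list of things; names that differ only in an ending like _2 or _b are one class to them, and where a whole thing is asked for, a point or a joint stands for the part that bears it (a point fixed in the world has none). Each returns a list of dicts, best first, with "score" (0 to 1); they miss things now and then, are a little off and sometimes report something else, mostly with a low value. They report only what shows in the picture. A call takes as long as a camera call. They do not tell look-alikes from the thing itself.
- spotter.look_for(picture, query): "at" ([column, row] as shares, 0 to 1, of the picture: columns of its width, rows of its height, amid what is visible of it).
The state is a dict: "time_s": time; "q": joint angles; "qvel": joint speeds; "joint_efforts": joint torques, N m; "position": TCP position; "tool_rot": TCP orientation; "ft_force": force on the tool from outside, world axes, zero at the start; "wrist_torque": the same for the moment, N m; "grip_width": finger opening in m; "gripper_force": force on a finger pad.
Only numpy, scipy, OpenCV 4.12 (cv2) and the standard library are available. Lean on these libraries where they do the work, as an engineer would, in place of code of your own. Each camera call takes 0.05 s, during which the arm holds its last target. There are 200 camera calls.

## Working session

There is one attempt and no reset: what is moved stays moved. The work goes in short steps, Python scripts to look and compute and a shell command to move; the robot and the scene stay as the last step left them, time stands still between calls to the robot, and variables do not carry over. Pictures are saved under pics/ and viewed, at most 10 in all, crops included, and the job is handed in when it is done.

```bash
ls; mkdir -p pics; cat > h.py <<'E'
import numpy as np, cv2
from rig import env, optics, spotter
def snap(name,fn=None):
    p=optics.get_image(name)
    if fn: cv2.imwrite('pics/'+fn,p['color'][:,:,::-1])
    return p
def ray(p,uv):
    K=np.array(p['intrinsics']);d=np.array(p['distortion']);T=np.array(p['pose'])
    n=cv2.undistortPoints(np.array([[uv]],float),K,d)[0,0]
    return T[:3,3],T[:3,:3]@np.array([n[0],-n[1],-1.])
def atz(p,uv,z):
    o,r=ray(p,uv);return o+r*(z-o[2])/r[2]
def proj(p,X):
    K=np.array(p['intrinsics']);d=np.array(p['distortion']);T=np.array(p['pose'])
    c=(np.atleast_2d(X)-T[:3,3])@T[:3,:3];c=c*[1,-1,-1]
    return cv2.projectPoints(c.reshape(-1,1,3),np.zeros(3),np.zeros(3),K,d)[0][:,0]
def tri(a,ua,b,ub):
    o1,r1=ray(a,ua);o2,r2=ray(b,ub)
    s=np.linalg.lstsq(np.c_[r1,-r2],o2-o1,rcond=None)[0]
    A=o1+s[0]*r1;B=o2+s[1]*r2
    return (A+B)/2,np.linalg.norm(A-B)
E
python3 - <<'E'
from h import *
np.set_printoptions(precision=3,suppress=True)
print(env.observe())
for n in('scene','top'):
    p=snap(n,n+'0.png');print(n,np.array(p['pose']),p['intrinsics'][0],p['distortion'])
    for q in('case','lid','rack','pin','tube','marker','bottle','jar','cup','dish','upper_hole','lower_hole'):
        print(q,[(round(r['score'],2),round(r['at'][0]*640),round(r['at'][1]*480)) for r in spotter.look_for(p,q)][:4])
E
```

```text
pics
{'time_s': 0.0, 'q': array([ 52.694,  21.839,  74.386,  -0.   ,  83.857, -12.336]), 'qvel': array([-0.041,  0.018, -0.032, -0.058,  0.011, -0.024]), 'joint_efforts': array([  0.001, -44.847, -23.127,  -0.   ,   0.005,   0.   ]), 'position': array([0.232, 0.498, 0.231]), 'tool_rot': array([[-0.907,  0.422, -0.001],
       [ 0.422,  0.907, -0.001],
       [ 0.   , -0.001, -1.   ]]), 'ft_force': array([ 1.232, -0.11 , -0.813]), 'wrist_torque': array([0.036, 0.042, 0.031]), 'gripper_force': 0.0, 'grip_width': 0.08529985763253327}
scene [[-0.884 -0.288  0.368  1.121]
 [ 0.467 -0.524  0.712  0.997]
 [-0.012  0.802  0.598  0.949]
 [ 0.     0.     0.     1.   ]] [596.561   0.    328.154] [-0.125  0.     0.     0.     0.   ]
case [(0.83, 314, 197), (0.43, 388, 257)]
lid [(0.67, 306, 165)]
rack [(0.58, 390, 307)]
pin [(0.82, 444, 299), (0.58, 395, 282), (0.47, 392, 308)]
tube [(0.65, 373, 296)]
marker []
bottle [(0.85, 266, 293), (0.7, 260, 169)]
jar [(0.63, 260, 166)]
cup [(0.95, 500, 389), (0.6, 372, 299)]
dish []
upper_hole [(0.63, 308, 168), (0.51, 391, 309)]
lower_hole [(0.57, 316, 199)]
top [[-0.001  0.992 -0.126  0.405]
 [-1.    -0.001 -0.003  0.003]
 [-0.003  0.126  0.992  1.585]
 [ 0.     0.     0.     1.   ]] [621.141   0.    319.1  ] [-0.105  0.     0.     0.     0.   ]
case [(0.72, 420, 281)]
lid [(0.64, 427, 266), (0.51, 521, 261)]
rack [(0.56, 241, 265)]
pin [(0.72, 195, 287), (0.52, 236, 262)]
tube [(0.63, 236, 242)]
marker [(0.46, 233, 284), (0.29, 236, 262)]
bottle [(0.7, 302, 175), (0.61, 123, 293), (0.39, 418, 278)]
jar [(0.67, 522, 260)]
cup [(0.65, 122, 293)]
dish [(0.74, 322, 313)]
upper_hole [(0.73, 431, 264), (0.58, 303, 176), (0.4, 236, 260)]
lower_hole [(0.63, 415, 281)]
```

View pics/scene0.png

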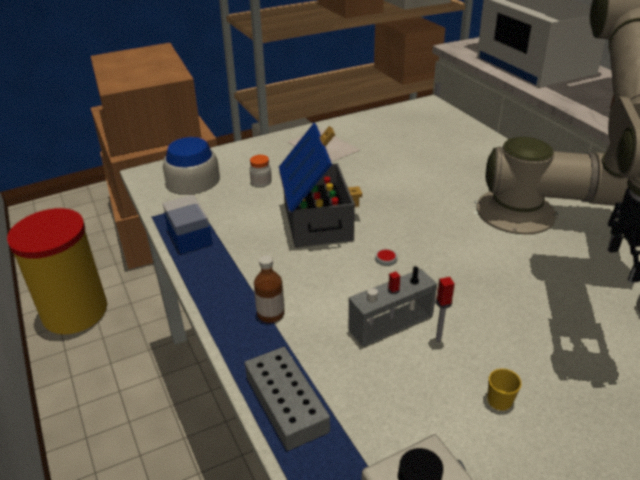

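View pics/top0.png

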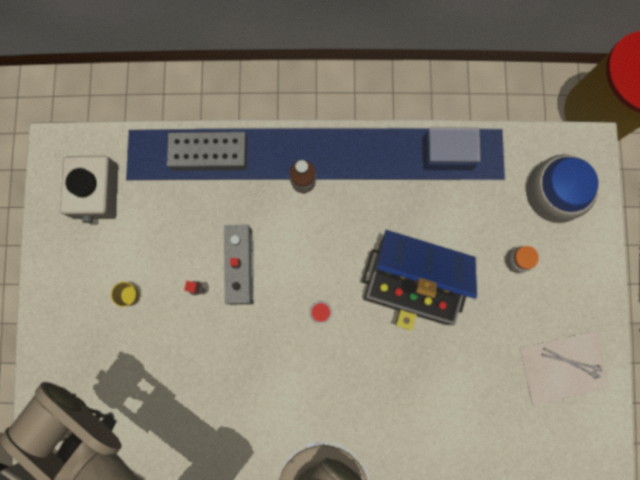

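The scene view shows the case with its lid open at (315,195) and the rack at (390,307). Pin candidates are the red grip in the rack at scene (395,282) / top (236,262), the free-standing bigger red-handled pin at scene (444,299) / top (193,287), and the dish's red disc at scene (387,257). The one in the rack's middle hole fits the description, so I'll check it in a close crop.

```bash
python3 - <<'E'
from h import *
s=cv2.imread('pics/scene0.png');t=cv2.imread('pics/top0.png')
f=lambda im,x,y,w,h:cv2.resize(im[y:y+h,x:x+w],(400,300),interpolation=cv2.INTER_CUBIC)
cv2.imwrite('pics/c1.png',np.vstack([np.hstack([f(s,340,245,133,100),f(s,265,115,133,100)]),np.hstack([f(t,170,215,133,100),f(t,355,225,133,100)])]))
E
```

```text
(no output)
```

View pics/c1.png

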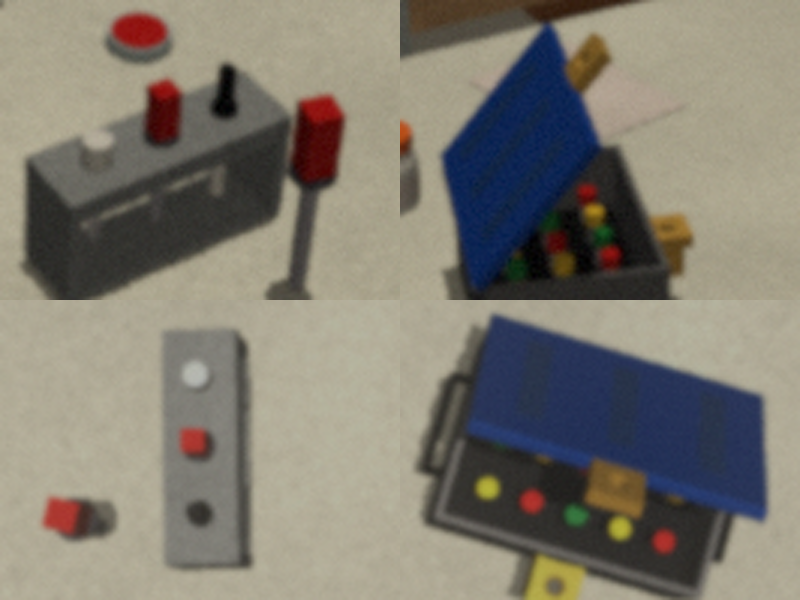

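The crop confirms it: the pin in the rack's middle hole (top 234,262) is the small one, with the tube on the far (+x) side and the marker on the near side. The standing pin is visibly larger. Next I'll fit the case pose, lid angle and rack.

```bash
cat > fit.py <<'E'
from h import *
from scipy.optimize import least_squares
np.set_printoptions(precision=4,suppress=True)
S=snap('scene');T=snap('top')
k=400/133
def q(ox,oy,x0,y0): return lambda x,y:(x0+(x-ox)/k,y0+(y-oy)/3)
s1=q(0,0,340,245);s2=q(400,0,265,115);t1=q(0,300,170,215);t2=q(400,300,355,225)
R=lambda a:np.array([[np.cos(a),-np.sin(a),0],[np.sin(a),np.cos(a),0],[0,0,1]])
def lidp(v,P):
    a=v[3];P=np.array(P);c,s=np.cos(a),np.sin(a)
    # angle a lifts -x side
    L=np.array([c*P[0]+s*P[2], P[1], -s*P[0]+c*P[2]])
    return np.r_[v[0],v[1],0]+R(v[2])@(np.r_[.08,0,.115]+L)
def casep(v,P): return np.r_[v[0],v[1],0]+R(v[2])@np.array(P)
obs=[(T,t2(555,586),casep,(-.102,0,.087)),(S,s2(668,228),casep,(-.102,0,.087)),
 (T,t2(430,520),casep,(-.08,.11,.115)),(T,t2(700,593),casep,(-.08,-.11,.115)),(S,s2(665,268),casep,(-.08,.11,.115)),
 (S,s2(548,25),lidp,(-.164,-.113,.012)),(S,s2(600,150),lidp,(-.164,.113,.012)),(S,s2(443,155),lidp,(0,-.113,.012)),(S,s2(472,290),lidp,(0,.113,.012)),
 (T,t2(620,480),lidp,(-.182,0,.012)),(T,t2(495,316),lidp,(0,.113,.012)),(T,t2(762,396),lidp,(0,-.113,.012))]
f=lambda v:np.concatenate([proj(p,g(v,P))[0]-u for p,u,g,P in obs])
best=min((least_squares(f,[.4,-.2,y0,a0],loss='soft_l1') for y0 in(-.3,.3) for a0 in(.8,1.3)),key=lambda r:r.cost)
print('case x y yaw lid',best.x,'\n',best.fun.reshape(-1,2).round(1).tolist())
v=best.x;print('lower_hole',casep(v,(-.102,0,.087)),'upper now',lidp(v,(-.182,0,.012)))
for n,u,z in(('tube',t1(196,374),.122),('pin',t1(194,440),.144),('marker',t1(199,513),.14)): print(n,atz(T,u,z))
for c in((163,329),(238,329),(163,566),(238,566)): print('rackcorner',atz(T,t1(*c),.1))
print('pin tri',tri(T,t1(194,440),S,s1(164,88)))
for n,z,u in(('bottle',.16,(302,167)),('jar',.08,(526,257)),('dish',.013,(320,312)),('bigpin',.14,t1(64,515))): print(n,atz(T,u,z))
E
python3 fit.py
```

```text
case x y yaw lid [ 0.5202 -0.23   -0.2939  0.8587] 
 [[-0.6, -0.1], [-0.8, -1.1], [0.5, -0.6], [-0.1, 1.8], [1.6, -0.5], [0.1, -1.8], [-0.9, -3.6], [-1.5, -1.0], [-0.0, -2.1], [-2.0, 1.7], [-2.2, -1.1], [-0.2, -0.6]]
lower_hole [ 0.4226 -0.2005  0.087 ] upper now [ 0.4916 -0.2214  0.2606]
tube [0.6135 0.2081 0.122 ]
pin [0.5584 0.2057 0.144 ]
marker [0.5017 0.2015 0.14  ]
rackcorner [0.6535 0.2386 0.1   ]
rackcorner [0.6534 0.1778 0.1   ]
rackcorner [0.4621 0.2351 0.1   ]
rackcorner [0.4622 0.1753 0.1   ]
pin tri (array([0.5578, 0.2068, 0.141 ]), np.float64(0.002259449103775952))
bottle [0.7809 0.048  0.16  ]
jar [ 0.5759 -0.5019  0.08  ]
dish [0.4446 0.0061 0.013 ]
bigpin [0.5    0.3071 0.14  ]
```

```bash
python3 -m crank '[0,0,0,-1.75,-0.109, 0,0,0,-1.75,-0.109, 0,0,0,-1.75,-0.109, 0,0,0,-1.75,-0.109, 0,-1.4,-3.6,0,0, 0,-1.4,-3.6,0,0, 0,-1.4,-3.6,0,0, 0,-1.4,-3.6,0,0]' 40
python3 -m crank '[0,-1.4,-3.6,0,0, 0,-1.4,-3.6,0,0, 0,-1.4,-3.6,0,0, 0,-1.4,-3.6,0,0, 0,-1.4,-3.6,0,0, 0,-1.4,-3.6,0,0, 0,-1.4,-3.6,0,0, 0,-1.4,-3.6,0,0]'
python3 -m crank '[0,-1.4,-3.6,0,0, 0,-1.4,-3.6,0,0, 0,-1.4,-3.6,0,0, 0,-1.4,-3.6,0,0, 0,-1.4,-3.6,0,0, 0,-1.4,-3.6,0,0, 0,-1.4,-3.6,0,0, 0,0,0,0,0]'
```

```text
time_s: 2.07
position: [0.2882, 0.3531, 0.3013]
tool_rot: [[-1.0, -0.001, 0.0], [-0.001, 1.0, 0.0], [-0.0, 0.0, -1.0]]
ft_force: [0.4, -0.3, 1.2]
grip_width: -0.0001
gripper_force: 0.0
time_s: 2.73
position: [0.4004, 0.0647, 0.3016]
tool_rot: [[-1.0, -0.0, 0.001], [-0.0, 1.0, -0.0], [-0.001, -0.0, -1.0]]
ft_force: [-0.1, 0.3, 0.4]
grip_width: -0.0001
gripper_force: 0.0
time_s: 3.4
position: [0.4996, -0.1909, 0.2999]
tool_rot: [[-1.0, 0.004, -0.001], [0.004, 1.0, -0.001], [0.001, -0.001, -1.0]]
ft_force: [-1.2, 0.8, -0.8]
grip_width: 0.0003
gripper_force: 0.0
```

```bash
python3 -m crank '[0,-0.8,-1.9,1,0, 0,-0.8,-1.9,1,0, 0,0,0,1.5,0, 0,0,0,1.3,0, 0,0,0,0.7,0, 0,0,0,0.7,0, 0,0,0,0.6,0, 0,0.6,0.2,0.6,0]'
python3 -m crank '[0,0.6,0.2,0.6,0, 0,0.6,0.2,0.6,0, 0,0.6,0.2,0.6,0, 0,0.5,0.15,0.7,0, 0,0.5,0.15,0.7,0, 0,0.4,0.1,0.8,0, 0,0.4,0.1,0.8,0, 0,0.3,0.1,0.8,0]'
```

```text
time_s: 4.07
position: [0.5091, -0.2215, 0.2276]
tool_rot: [[-1.0, -0.001, 0.002], [-0.001, 1.0, -0.001], [-0.002, -0.001, -1.0]]
ft_force: [2.2, -0.0, 1.1]
grip_width: 0.0
gripper_force: 1.2
time_s: 4.73
position: [0.469, -0.209, 0.1709]
tool_rot: [[-1.0, -0.0, 0.0], [-0.0, 1.0, 0.0], [-0.0, 0.0, -1.0]]
ft_force: [0.3, 1.2, 1.8]
grip_width: 0.0005
gripper_force: 1.0
```

```bash
python3 -m crank '[0,0.2,0,0.7,0, 0,0.2,0,0.7,0, 0,0.1,0,0.7,0, 0,0,0,0.7,0, 0,0,0,0.6,0, 0,0,0,0.6,0, 0,0,0,0.6,0, 0,0,0,0.2,0]'
python3 - <<'E'
from h import *
for n in('scene','top'):
    p=snap(n,n+'1.png')
    for q in('lid','upper_hole'): print(n,q,[(round(r['score'],2),round(r['at'][0]*640,1),round(r['at'][1]*480,1)) for r in spotter.look_for(p,q)][:3])
s=cv2.imread('pics/scene1.png');t=cv2.imread('pics/top1.png')
f=lambda im,x,y,w,h:cv2.resize(im[y:y+h,x:x+w],(400,400),interpolation=cv2.INTER_CUBIC)
cv2.imwrite('pics/c2.png',np.hstack([f(s,280,110,120,120),f(t,350,220,120,120)]))
E
```

```text
time_s: 5.4
position: [0.4644, -0.2096, 0.1265]
tool_rot: [[-1.0, -0.001, 0.002], [-0.001, 1.0, -0.002], [-0.002, -0.002, -1.0]]
ft_force: [-17.8, 10.0, 56.4]
grip_width: 0.0001
gripper_force: 28.4
scene lid [(0.86, 313.3, 186.2), (0.47, 409.4, 280.4)]
scene upper_hole [(0.96, 320.2, 185.7), (0.66, 499.5, 389.8)]
top lid [(0.93, 401.9, 266.2)]
top upper_hole [(0.74, 239.6, 267.8), (0.56, 408.7, 263.0)]
```

View pics/c2.png

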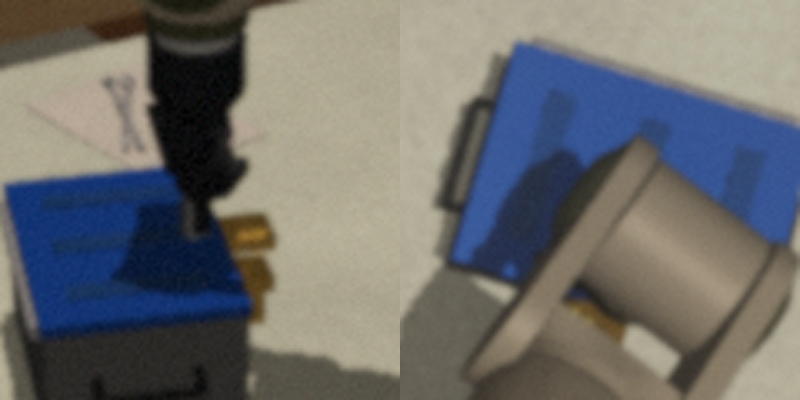

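The lid is shut and pressed home, with both tabs stacked at crop (250,235) and (250,275). Next I lift off, move over the pin, and take clean pictures of the tab and pin on the way.

```bash
python3 -m crank '[0,0,0,-1,0, 0,0,0,-2.5,0, 0,0,0,-3,0, 0,0,0,-3.5,0, 5,-0.85,3.78,0,0, 5,-0.85,3.78,0,0, 5,-0.85,3.78,0,0, 5,-0.85,3.78,0,0]'
python3 -m crank '[5,-0.85,3.78,0,0, 5,-0.85,3.78,0,0, 5,-0.85,3.78,0,0, 5,-0.85,3.78,0,0, 5,-0.85,3.78,0,0, 5,-0.85,3.78,0,0, 5,-0.85,3.78,0,0, 5,0,0,0,0]'
python3 - <<'E'
from h import *
for n in('scene','top'):
    p=snap(n,n+'2.png')
    for q in('pin','upper_hole','lower_hole'): print(n,q,[(round(r['score'],2),round(r['at'][0]*640,1),round(r['at'][1]*480,1)) for r in spotter.look_for(p,q)][:3])
s=cv2.imread('pics/scene2.png');t=cv2.imread('pics/top2.png')
f=lambda im,x,y,w,h:cv2.resize(im[y:y+h,x:x+w],(400,300),interpolation=cv2.INTER_CUBIC)
cv2.imwrite('pics/c3.png',np.vstack([np.hstack([f(s,340,245,133,100),f(s,325,155,60,45)]),np.hstack([f(t,180,215,133,100),f(t,376,295,60,45)])]))
E
```

```text
time_s: 6.37
position: [0.4986, -0.0567, 0.2231]
tool_rot: [[-1.0, 0.001, 0.001], [0.001, 1.0, -0.0], [-0.001, -0.0, -1.0]]
ft_force: [0.5, -1.5, 0.8]
grip_width: 0.0479
gripper_force: 0.0
time_s: 7.03
position: [0.5581, 0.2122, 0.2222]
tool_rot: [[-1.0, -0.006, 0.0], [-0.006, 1.0, 0.002], [-0.0, 0.002, -1.0]]
ft_force: [-1.0, 0.0, -0.4]
grip_width: 0.0498
gripper_force: 0.0
scene pin [(0.65, 388.1, 360.1), (0.5, 395.8, 283.7)]
scene upper_hole [(0.8, 318.2, 186.9), (0.53, 500.9, 386.7)]
scene lower_hole [(0.83, 317.9, 204.9)]
top pin [(0.63, 302.8, 178.3)]
top upper_hole [(0.8, 419.9, 277.4), (0.45, 413.7, 280.9)]
top lower_hole [(0.8, 415.4, 281.3), (0.22, 419.0, 276.4)]
```

View pics/c3.png

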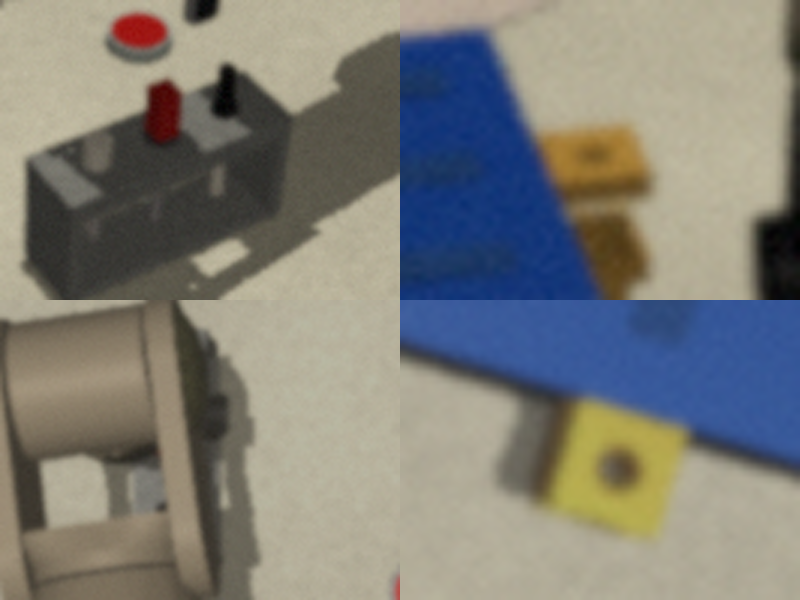

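The crop shows the upper hole at top (408.9,320.2) and scene (354.3,178.3). The pin is still in the rack with the fingers open above it. I'll refine the numbers.

```bash
python3 - <<'E'
from h import *
np.set_printoptions(precision=4,suppress=True)
S=snap('scene');T=snap('top')
def cen(fn,u,r):
    im=cv2.GaussianBlur(cv2.imread('pics/'+fn)[:,:,2].astype(float),(0,0),.7)
    x0,y0=np.round(u).astype(int);w=im[y0-r:y0+r+1,x0-r:x0+r+1]
    w=np.clip(np.percentile(w,70)-w,0,None);w[w<.35*w.max()]=0
    Y,X=np.mgrid[-r:r+1,-r:r+1];return (x0+(w*X).sum()/w.sum(),y0+(w*Y).sum()/w.sum())
a=cen('top2.png',(408.85,320.2),4);b=cen('scene2.png',(354.3,178.3),3);c=cen('top0.png',(406.5,320.1),4);d=cen('scene0.png',(354.1,190.8),3)
print(a,b,c,d)
print('upper top',atz(T,a,.127),'scene',atz(S,b,.127),tri(T,a,S,b))
print('lower top',atz(T,c,.087),'scene',atz(S,d,.087))
# pin grip centroid: red pixels, model projection
def red(fn,x0,y0,x1,y1):
    im=cv2.imread('pics/'+fn).astype(int)[y0:y1,x0:x1];m=(im[:,:,2]>90)&(im[:,:,1]<70)&(im[:,:,0]<70)
    Y,X=np.nonzero(m);return X.mean()+x0,Y.mean()+y0,m.sum()
r=red('top0.png',224,252,246,272);s=red('scene0.png',383,265,408,296);print(r,s)
print('pin top',atz(T,r[:2],.138),'scene',atz(S,s[:2],.126))
E
```

```text
(np.float64(408.5383188303742), np.float64(319.85545055965866)) (np.float64(353.8509014414907), np.float64(178.9128111752772)) (np.float64(406.1160492263066), np.float64(320.0949172612143)) (np.float64(353.57331738418304), np.float64(192.00703467833642))
upper top [ 0.4229 -0.2012  0.127 ] scene [ 0.4261 -0.1922  0.127 ] (array([ 0.4221, -0.2014,  0.1212]), np.float64(0.002294211887973989))
lower top [ 0.4229 -0.2009  0.087 ] scene [ 0.4273 -0.1905  0.087 ]
(np.float64(234.45762711864407), np.float64(262.23728813559325), np.int64(59)) (np.float64(394.36538461538464), np.float64(275.3076923076923), np.int64(52))
pin top [0.5577 0.2066 0.138 ] scene [0.5485 0.1953 0.126 ]
```

```bash
python3 -m crank '[5,0,-0.3,0,0, 5,0,-0.3,1,0, 5,0,0,2,0, 5,0,0,2,0, 5,0,0,2,0, 5,0,0,1.5,0, 5,0,0,0.5,0, 5,0,0,0,0]' 30
python3 -m crank '[5,0,0,0.7,0, 5,0,0,0.7,0, 5,0,0,0.7,0, 5,0,0,0.3,0, 5,0,0,0,0, 5,0,0,0,0, 5,0,0,0,0, 5,0,0,0,0]'
```

```text
time_s: 8.2
position: [0.5573, 0.2001, 0.1324]
tool_rot: [[-1.0, 0.0, -0.002], [0.0, 1.0, -0.0], [0.002, -0.0, -1.0]]
ft_force: [-0.7, 0.8, 0.5]
grip_width: 0.0497
gripper_force: 0.0
time_s: 8.87
position: [0.5579, 0.2005, 0.1097]
tool_rot: [[-1.0, -0.0, 0.001], [-0.0, 1.0, 0.0], [-0.001, 0.0, -1.0]]
ft_force: [0.8, -0.1, -0.2]
grip_width: 0.05
gripper_force: 0.0
```

```bash
python3 -m crank '[5,0,0.3,0.2,0, 5,0,0.27,0,0, 5,0,0,0,0, 5,0,0,0,0, 3.5,0,0,0,0, 2.5,0,0,0,0, 2,0,0,0,0, 1.9,0,0,0,0]' 30
python3 -m crank '[1,0,0,0,0, 1,0,0,0,0, 0.5,0,0,0,0, 0.5,0,0,0,0, 0.5,0,0,0,0, 0.5,0,0,0,0, 0.5,0,0,0,0, 0.5,0,0,0,0]' 50
```

```text
time_s: 9.53
position: [0.5578, 0.2062, 0.1074]
tool_rot: [[-1.0, -0.0, 0.0], [-0.0, 1.0, 0.0], [-0.0, 0.0, -1.0]]
ft_force: [0.1, 1.2, 1.1]
grip_width: 0.0194
gripper_force: 0.5
time_s: 10.2
position: [0.5578, 0.2062, 0.1075]
tool_rot: [[-1.0, -0.0, 0.0], [-0.0, 1.0, 0.0], [-0.0, 0.0, -1.0]]
ft_force: [-0.8, 0.8, 3.8]
grip_width: 0.0175
gripper_force: 48.9
```

```bash
python3 -m crank '[0.5,0,0,-0.7,0, 0.5,0,0,-1.5,0, 0.5,0,0,-2,0, 0.5,0,0,-2.2,0, 0.5,0,0,-2.2,0, 0.5,0,0,-2.2,0, 0.5,0,0,-2.2,0, 0.5,0,0,-1.2,0]'
python3 -m crank '[0.5,0.5,-1.5,0,0, 0.5,1,-3,0,0, 0.5,1.23,-3.7,0,0, 0.5,1.23,-3.7,0,0, 0.5,1.23,-3.7,0,0, 0.5,1.23,-3.7,0,0, 0.5,1.23,-3.7,0,0, 0.5,1.23,-3.7,0,0]'
python3 -m crank '[0.5,1.23,-3.7,0,0, 0.5,1.23,-3.7,0,0, 0.5,1.23,-3.7,0,0, 0.5,0.9,-2.6,0,0, 0.5,0.2,-1,0,0, 0.5,0,0,0,0, 0.5,0,0,0,0, 0.5,0,0,0,0]'
python3 - <<'E'
from h import *
for n in('scene','top'): p=snap(n,n+'3.png')
print(proj(p,[.4229,-.2012,.127]),env.observe()['position'])
s=cv2.imread('pics/scene3.png');t=cv2.imread('pics/top3.png')
f=lambda im,x,y,w,h:cv2.resize(im[y:y+h,x:x+w],(400,400),interpolation=cv2.INTER_CUBIC)
cv2.imwrite('pics/c4.png',np.hstack([f(s,315,120,80,80),f(t,360,270,90,90)]))
E
```

```text
time_s: 10.87
position: [0.5579, 0.2061, 0.252]
tool_rot: [[-1.0, -0.0, 0.002], [-0.0, 1.0, 0.0], [-0.002, 0.0, -1.0]]
ft_force: [-0.2, 0.2, -0.6]
grip_width: 0.0177
gripper_force: 49.4
time_s: 11.53
position: [0.4677, -0.0623, 0.2494]
tool_rot: [[-1.0, -0.0, -0.001], [-0.0, 1.0, -0.0], [0.001, -0.0, -1.0]]
ft_force: [1.1, -0.8, -0.3]
grip_width: 0.0175
gripper_force: 49.4
time_s: 12.2
position: [0.4214, -0.2067, 0.2493]
tool_rot: [[-1.0, -0.001, -0.0], [-0.001, 1.0, 0.001], [0.0, 0.001, -1.0]]
ft_force: [-0.0, 0.3, -0.6]
grip_width: 0.0175
gripper_force: 49.5
[[408.54006783 319.87203665]] [ 0.4214617  -0.20660817  0.24936738]
```

View pics/c4.png

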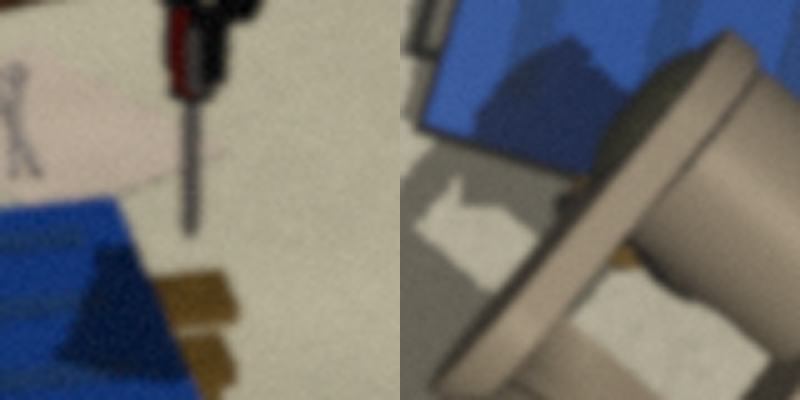

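The pin hangs upright in the gripper, tip at scene (353,167) just above the tab, and the top view is blocked by the arm. I'll check the offset in the scene image.

```bash
python3 - <<'E'
from h import *
S=snap('scene')
P=env.observe()['position'];im=cv2.imread('pics/scene3.png').astype(float).sum(2)
print('pos',P)
for h in(.055,.065,.075):
    X=[P[0],P[1],P[2]-.0075-h];u=proj(S,X)[0];r=int(round(u[1]));c=np.arange(int(u[0])-7,int(u[0])+8)
    w=im[r,c];w=np.clip(np.median(w)-30-w,0,None);print('pred',u.round(2),'obs col',(w*c).sum()/w.sum())
im=cv2.imread('pics/scene2.png').astype(float)
u=proj(S,[.4229,-.2012,.127])[0];print('hole pred',u,'obs 353.85 178.9')
for d in([.001,0,0],[0,.001,0]): print(proj(S,np.array([.4229,-.2012,.127])+d)[0]-u)
E
```

```text
pos [ 0.42143104 -0.20674221  0.24937275]
pred [352.93 156.49] obs col 352.6539162112933
pred [352.89 159.82] obs col 352.7544338335607
pred [352.84 163.12] obs col 352.5509325681492
hole pred [353.21338782 177.11934993] obs 353.85 178.9
[-0.32278104  0.09184192]
[0.18505416 0.16667653]
```

```bash
python3 -m crank '[0.5,0,0.3,0,0, 0.5,0,0.3,0,0, 0.5,0,0,1,0, 0.5,0,0,1,0, 0.5,0,0,0.4,0, 0.5,0,0,0,0, 0.5,0,0,0,0, 0.5,0,0,0,0]'
python3 -m crank '[0.5,0,0,0.2,0, 0.5,0,0,0.2,0, 0.5,0,0,0.2,0, 0.5,0,0,0.2,0, 0.5,0,0,0.1,0, 0.5,0,0,0,0, 0.5,0,0,0,0, 0.5,0,0,0,0]'
```

```text
time_s: 13.02
position: [0.4213, -0.2019, 0.2258]
tool_rot: [[-1.0, -0.0, 0.001], [-0.0, 1.0, -0.001], [-0.001, -0.001, -1.0]]
ft_force: [0.2, -0.2, -1.1]
grip_width: 0.0175
gripper_force: 49.5
time_s: 13.68
position: [0.4211, -0.2019, 0.2164]
tool_rot: [[-1.0, -0.0, 0.0], [-0.0, 1.0, -0.0], [-0.0, -0.0, -1.0]]
ft_force: [0.3, 0.7, -1.0]
grip_width: 0.0174
gripper_force: 49.5
```

```bash
python3 -m crank '[0.5,0,0.05,0.2,0, 0.5,0,0.05,0.2,0, 0.5,0,0,0.2,0, 0.5,0,0,0.1,0, 0.5,0,0,0,0, 0.5,0,0,0,0, 0.5,0,0,0,0, 0.5,0,0,0,0]'
python3 -m crank '[0.5,0,0,0.15,0, 0.5,0,0,0.15,0, 0.5,0,0,0.1,0, 0.5,0,0,0.1,0, 0.5,0,0,0,0, 0.5,0,0,0,0, 0.5,0,0,0,0, 0.5,0,0,0,0]'
```

```text
time_s: 14.35
position: [0.4211, -0.2009, 0.2094]
tool_rot: [[-1.0, -0.0, 0.0], [-0.0, 1.0, -0.0], [-0.0, -0.0, -1.0]]
ft_force: [0.1, -0.3, -0.6]
grip_width: 0.0177
gripper_force: 49.5
time_s: 15.02
position: [0.4211, -0.2009, 0.2044]
tool_rot: [[-1.0, -0.0, 0.0], [-0.0, 1.0, -0.0], [-0.0, -0.0, -1.0]]
ft_force: [-0.1, 0.0, -0.2]
grip_width: 0.0173
gripper_force: 49.5
```

```bash
python3 -m crank '[0.5,0,0,0.4,0, 0.5,0,0,0.4,0, 0.5,0,0,0.4,0, 0.5,0,0,0.4,0, 0.5,0,0,0.3,0, 0.5,0,0,0.2,0, 0.5,0,0,0,0, 0.5,0,0,0,0]'
python3 -m crank '[0.5,0,0,0.2,0, 0.5,0,0,0.2,0, 0.5,0,0,0.2,0, 0.5,0,0,0.2,0, 0.5,0,0,0,0, 0.5,0,0,0,0, 0.5,0,0,0,0, 0.5,0,0,0,0]'
python3 -m crank '[0.5,0,0,0.2,0, 0.5,0,0,0.2,0, 0.5,0,0,0.2,0, 0.5,0,0,0.2,0, 0.5,0,0,0,0, 0.5,0,0,0,0, 0.5,0,0,0,0, 0.5,0,0,0,0]'
```

```text
time_s: 15.68
position: [0.4211, -0.2009, 0.1833]
tool_rot: [[-1.0, -0.0, -0.0], [-0.0, 1.0, 0.0], [0.0, 0.0, -1.0]]
ft_force: [0.4, -0.3, -1.0]
grip_width: 0.0172
gripper_force: 49.5
time_s: 16.35
position: [0.4211, -0.2009, 0.1754]
tool_rot: [[-1.0, -0.0, 0.0], [-0.0, 1.0, -0.0], [-0.0, -0.0, -1.0]]
ft_force: [-0.4, 0.5, -0.5]
grip_width: 0.0173
gripper_force: 49.5
time_s: 17.02
position: [0.4212, -0.2009, 0.1674]
tool_rot: [[-1.0, -0.0, 0.0], [-0.0, 1.0, -0.0], [-0.0, -0.0, -1.0]]
ft_force: [0.3, -1.0, -0.3]
grip_width: 0.0172
gripper_force: 49.5
```

```bash
python3 -m crank '[0.5,0,0,0.4,0, 0.5,0,0,0.4,0, 0.5,0,0,0.4,0, 0.5,0,0,0.4,0, 0.5,0,0,0.3,0, 0.5,0,0,0.2,0, 0.5,0,0,0.2,0, 0.5,0,0,0,0]'
python3 -m crank '[0.5,0,0,0,0, 0.5,0,0,0,0, 0.5,0,0,0,0, 0.5,0,0,0,0, 0.5,0,0,0,0, 0.5,0,0,0,0, 0.5,0,0,0,0, 0.5,0,0,0,0]'
python3 - <<'E'
from h import *
snap('scene','scene4.png');s=cv2.imread('pics/scene4.png')
cv2.imwrite('pics/c5.png',cv2.resize(s[130:230,290:400],(660,600),interpolation=cv2.INTER_CUBIC))
E
```

```text
time_s: 17.68
position: [0.421, -0.2008, 0.1439]
tool_rot: [[-1.0, -0.0, -0.0], [-0.0, 1.0, 0.0], [0.0, 0.0, -1.0]]
ft_force: [0.5, -0.2, -1.3]
grip_width: 0.0177
gripper_force: 49.5
time_s: 18.35
position: [0.4211, -0.2009, 0.1443]
tool_rot: [[-1.0, -0.0, -0.0], [-0.0, 1.0, 0.0], [0.0, 0.0, -1.0]]
ft_force: [1.0, -1.1, -0.9]
grip_width: 0.0173
gripper_force: 49.5
```

View pics/c5.png

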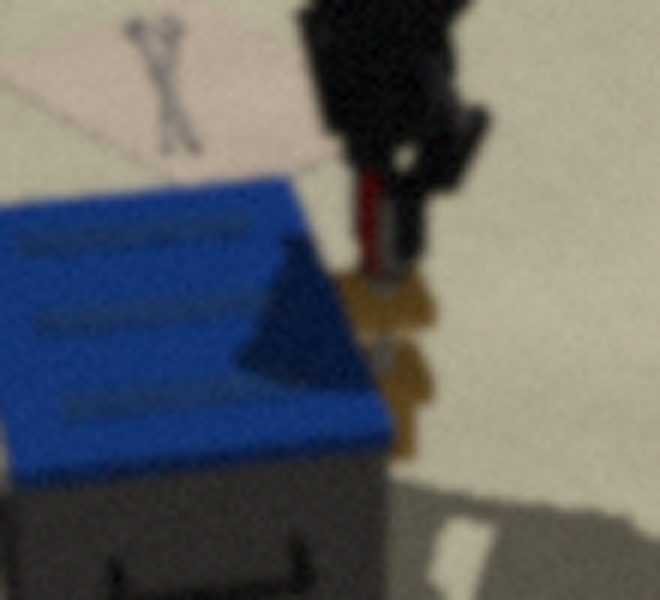

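The crop shows the pin through the upper tab (crop 385,285) and entering the lower tab (385,350). The collar hovers just above the upper tab, the lid is shut, and no load registers at the wrist. I'm handing it in.

```bash
python3 -c "
from rig import env
print(env.close_job())"
```

```text
the job is handed in; nothing more can be done
None
```

I shut the lid and passed the small red-handled pin through both tab holes. I handed the job in at about 18 s with the pin held upright, its collar about 1 cm above the upper tab and no side load beyond about 1 N at the wrist; no verdict came back.

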